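Third hand at the cooling stage

ROBOT

A 6-joint arm with a two-finger parallel gripper is mounted at the origin on a cart in front of the work surface, level with it; the furniture and walls round the work are solid. World frame = base frame: x ahead of the robot, y to its left, z up, the work surface at z = 0. Lengths are in m, angles in rad, forces in N, time in s.
With the tool pointing down it reaches from about 0.25 to 0.775 m from the base axis. Payload 4 kg.
Tool frame: the origin (TCP) lies midway between the tips of the shut fingers; the grasp point (between the pads) lies 19 mm behind it; z points along the fingers, y is the line along which they close (so a half turn about z gives the same grasp; the last joint's range is limited). The gripper opens to 94 mm and grips with 3 to 60 N. Pads are 16 mm wide; open, the fingers measure 119 mm over their backs; the gripper's body (75 mm by 177 mm) begins 78 mm behind the grasp point.
Start: joints at [-1.254, 0.087, 1.371, -0, 1.684, -0.103], TCP at [0.224, -0.502, 0.206] pointing down, gripper open.
Joint ranges: [-3.1, 3.1], [-0.76, 2.03], [0.27, 2.55], [-1.08, 4.22], [0.17, 2.65], [-2.57, 2.57]. Speed limits (rad/s): [2.79, 2.79, 3.14, 3.14, 3.14, 3.14].

INTERFACE

Orientations are given as a unit quaternion [w, x, y, z].
In Python, from cell import env gives the robot as it stands.
- The arm moves only by the shell command python3 jog.py 'ROWS' [FORCE]. ROWS is a JSON list of rows, 1 to 8 of them, each written [opening, [dx, dy, dz], turn]: the finger opening in m, then dx, dy, dz in units of 25 mm, then a turn about the tool's z in units of 0.1 rad; each row shifts and turns the commanded pose from where the row before left it, along the tool's axes as they then stand; what a row does not reach is not made up. A row lasts 1/10 s, in which the tool goes at most 0.05 m and 0.15 rad, less where a joint would pass 70% of its speed; a pose out of reach is approached as far as the arm can. The fingers move at their own pace and stop on an object; FORCE is the grip in N (left out, the last holds). Time passes only in rows, so rows that do not move let the fingers close. It prints the time, the measured TCP pose, the force, the opening and the grip force at its end. Input that does not fit is refused with a message, and nothing moves.
- env.read_state(): the state, without advancing time (a new reading comes with each control period).
- env.read_camera(name): name is "scene" or "top" or "wrist"; returns the picture (480x640x3 uint8, blue, green, red); there is no depth.
- env.calibration(name): a dict with "fx", "fy", "cx", "cy" (pixels), "dist" ([k1, k2, p1, p2, k3] as OpenCV has them; the pictures are not rectified), "rvec" (rotation vector, rad) and "tvec" (3), from world to camera coordinates, as OpenCV has them. Camera axes: x right, y down, z forward; pixel columns grow to the right and rows downward; lengths in m; the calibration is good to about 2 mm. A picture is of the moment at which its call begins: read the wrist's pose just before it. calibration takes no time and is no camera call; for the wrist camera it gives the pose at the moment of the call.
- env.job_done(): hands the job in; it is judged then, once.
The state is a dict: "t": time; "qpos": joint angles; "dq": joint speeds; "tau": joint torques, N m; "tool_pos": TCP position; "eef_rot": TCP orientation; "wrist_force": force on the tool from outside, world axes, zero at the start; "ft_torque": the same for the moment, N m; "width": finger opening in m; "gripper_force": force on a finger pad.
Only numpy, scipy, OpenCV 4.12 (cv2) and the standard library are available. Lean on these libraries where they do the work, as an engineer would, in place of code of your own. Each camera call takes 0.05 s, during which the arm holds its last target. There are 200 camera calls.

TASK

Take the drilled aluminium probe block with a gentle grip (about 20 N at each finger is plenty, 30 N the most), lay it without knocking on the bed of the cooling stage between the two low guide rails, still clear of the white ceramic face, then slide it along the rails squarely against that face until the sprung cooler pushes back with about 10 N. Keep it there, steady and flat on the bed, so that a colleague can tighten the side screws: the program finishes while the robot is still holding the block against the springs. The ceramic is brittle, so stay well below 20 N on it, and leave the hex key, the screwdriver and the white-capped sample jar where they are.

Things in the scene. Friction and masses are not known exactly. Their poses are not given: they have to be found in the camera images.
- block: Probe block: bright aluminium bar 40 x 70 x 30 mm (its own x, y, z), 0.2 to 0.4 kg, with a row of drilled holes in its top. Origin at the centre of its underside; y is its long axis. It lies loose on the bench, holes up; both ends are alike. Grip it across the 40 mm, on its upper part.
- stage: Cooling stage, fixed to the bench: aluminium base plate 200 x 112 x 10 mm, whose upper side, 10 mm above the bench, is the bed. Origin at the centre of its underside; x points along the guide rails towards the ceramic face, z up. At the far end an upright bracket (x = 75 to 87 mm, 52 mm above the bench) backs the springs.
- guide_entry (a point): Midway between the two guide rails at their open end, on the bed (stage x = -85 mm). The steel rails run from here to stage x = +15 mm, stand 10 mm above the bed, 43 mm apart, upper inner edges chamfered: the 40 mm wide block has 1.5 mm to spare each side. They reach 35.5 mm out from the middle, with screw heads 7 mm further.
- load_point (a point): Fixed point of the stage on the bed, midway between the rails, 70 mm before the ceramic face at rest: with the block's underside centre set down here, its leading end is 35 mm clear of the face.
- ceramic_face (a point): Centre of the white ceramic face (40 mm wide, 28 mm high, standing upright across the rails, 14.5 to 42.5 mm above the bench), which moves with the cooler. At rest it lies at x = +25 mm of the stage frame, 28.5 mm above the bench; it looks towards -x of the stage.
- cooler (a joint): Travel of the floating cooler (ceramic tile, finned heat sink, two guide rods) along +x of the stage, in m: 0 at rest, 0.020 at its hard end stop. Springs push it back with 800 N/m from zero, so 10 N means 12.5 mm of travel. The block's rubbing on the bed adds 1 to 3 N to what the robot must push, more if it is also pressed down.
- hex_key: Hex key, 39 x 104 x 7 mm, lying beside the right rail of the stage; not to be disturbed. Origin at the centre of its underside.
- screwdriver: Short screwdriver, 30 x 149 x 28 mm, lying beyond the block; not to be disturbed. Origin at the centre of its underside.
- jar: White sample jar with a white cap, 52 mm across, 76 mm high, standing beyond the block and the stage; not to be disturbed. Origin at the centre of its underside.

How it is judged:
On the way, in this order (a step that is already met when the one before it is completed fails the run):
1. the block lies on the bed between the guide rails, clear of the ceramic face (z of block in the frame of stage between 0.007 and 0.013 m and y of block in the frame of stage between -0.003 and 0.003 m and angle between the y axis of block and the x axis of stage, either way round below 0.06 rad and angle between the z axis of block and the z axis of stage, either way round below 0.06 rad and x of block in the frame of stage between -0.08 and -0.0115 m and contact force between block and cooler below 0.2 N), for 0.1 s.
2. the block is held steadily against the ceramic face with 6 to 14 N (z of block in the frame of stage between 0.007 and 0.013 m and y of block in the frame of stage between -0.003 and 0.003 m and angle between the y axis of block and the x axis of stage, either way round below 0.06 rad and angle between the z axis of block and the z axis of stage, either way round below 0.06 rad and contact force between block and cooler between 6 and 14 N and value of joint cooler above 0.006 m and linear speed of block below 0.01 m/s), for 0.5 s.
At the end, for the whole second after the job is handed in: The block lies on the bed (underside within 3 mm of it) between the rails (within 3 mm of the middle), square and level within 0.06 rad, at rest, pressed against the ceramic face with 6 to 14 N (cooler pushed back more than 6 mm), and the robot's fingers are still holding it so (all of step 2 and contact force between the fingers and block above 2 N); the arm keeps its last pose, push and grip.
It fails at once if the block presses on the ceramic face with more than 20 N (contact force between block and cooler above 20 N).
It fails at once if the two fingers together squeeze the block with more than 70 N (35 N each) (contact force between the fingers and block above 70 N).
It fails at once if the block is knocked against any part of the stage with more than 40 N (contact force between block and stage above 40 N).
It fails at once if the hex key, the screwdriver or the sample jar is moved by more than 20 mm (distance of any of hex_key, screwdriver, jar from where it was at the start of the episode above 0.02 m).
It also fails if it takes over 48 s, if anything falls off the work surface, if the arm or the gripper's body presses on something with over 40 N, if the wrist force passes 120 N, or if a joint passes its speed limit or range.

## Working session

There is one attempt and no reset: what is moved stays moved. The work goes in short steps, Python scripts to look and compute and a shell command to move; the robot and the scene stay as the last step left them, time stands still between calls to the robot, and variables do not carry over. Pictures are saved under pics/ and viewed, at most 10 in all, crops included, and the job is handed in when it is done.

```bash
ls; mkdir -p pics; cat > h.py <<'E'
import numpy as np, cv2
from cell import env
def cal(n):
    c=env.calibration(n); K=np.array([[c['fx'],0,c['cx']],[0,c['fy'],c['cy']],[0,0,1.]])
    return K,np.array(c['dist'],float),np.array(c['rvec'],float),np.array(c['tvec'],float)
def ray(n,uv,z,c=None):
    K,d,r,t=c or cal(n); R=cv2.Rodrigues(r)[0]
    p=cv2.undistortPoints(np.array(uv,float).reshape(-1,1,2),K,d).reshape(-1,2)
    D=np.c_[p,np.ones(len(p))]@R; C=-R.T@t
    return C+D*((np.broadcast_to(z,len(p))-C[2])/D[:,2])[:,None]
def proj(n,P,c=None):
    K,d,r,t=c or cal(n); return cv2.projectPoints(np.array(P,float),r,t,K,d)[0].reshape(-1,2)
E
python3 - <<'E'
from h import *
for n in ('top','scene'):
    cv2.imwrite(f'pics/{n}0.png',env.read_camera(n)); c=cal(n); print(n,-cv2.Rodrigues(c[2])[0].T@c[3],c[0][0,0])
s=env.read_state();print({k:np.round(v,3) for k,v in s.items()})
E
```

```text
cell.py
jog.py
pics
top [ 0.54156804 -0.01963486  0.90758158] 444.0523647002094
scene [-0.15235103  0.54507692  0.67620854] 547.3427338303268
{'t': np.float64(0.1), 'qpos': array([-1.254,  0.088,  1.372, -0.   ,  1.684, -0.103]), 'dq': array([-0.001, -0.002, -0.005, -0.002, -0.001, -0.001]), 'tau': array([ 3.0000e-03, -3.4125e+01, -3.0330e+01,  7.2000e-02,  3.0000e-02,
       -0.0000e+00]), 'tool_pos': array([ 0.224, -0.502,  0.204]), 'eef_rot': array([-0.001,  0.978,  0.208, -0.   ]), 'wrist_force': array([-0.793, -0.669, -0.129]), 'ft_torque': array([-0.036,  0.   , -0.003]), 'gripper_force': np.float64(0.0), 'width': np.float64(0.094)}
```

View pics/top0.png

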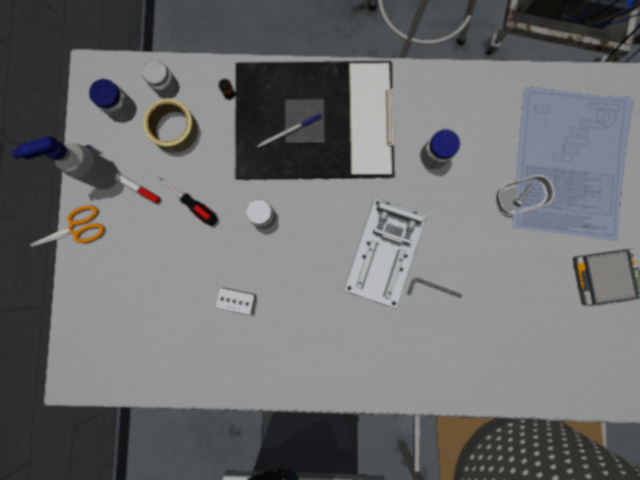

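View pics/scene0.png

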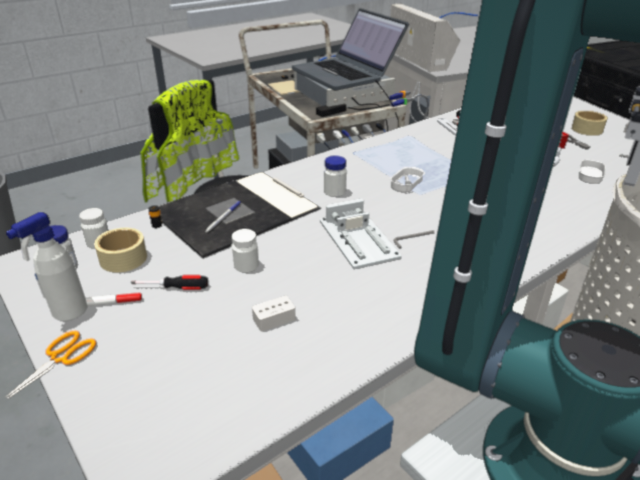

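The top view shows the block at about (236,301). The stage's ceramic end points up-right, with the bracket at about (400,213). The jar is at (260,214), the screwdriver at (195,205) and the hex key at (435,288). I'll enlarge this area.

```bash
python3 - <<'E'
from h import *
a=cv2.imread('pics/top0.png')
b=cv2.resize(a[190:315,335:435],None,fx=4.7,fy=4.7,interpolation=cv2.INTER_CUBIC)
d=cv2.resize(a[280:322,208:266],None,fx=5,fy=5,interpolation=cv2.INTER_CUBIC)
o=np.zeros((588,780,3),np.uint8);o[:b.shape[0],:b.shape[1]]=b;o[:d.shape[0],480:480+d.shape[1]]=d
cv2.imwrite('pics/c1.png',o)
E
```

```text
(no output)
```

View pics/c1.png

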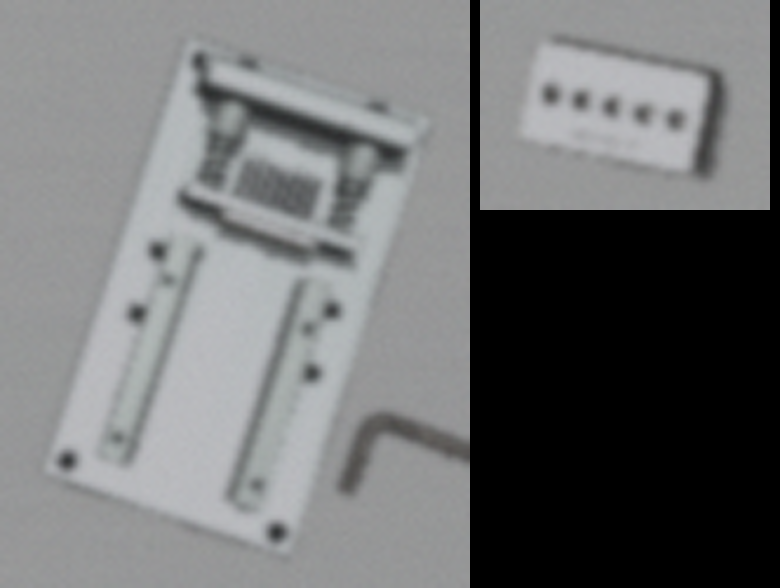

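The enlarged crop shows the stage plate corners at crop (185,42), (430,122), (292,552), (48,472). The block's top corners are at (540,40), (712,73), (695,172), (520,135), with the hole row from (551,94) to (676,119).

```bash
python3 - <<'E'
from h import *
f=lambda p,s,o:(np.array(p,float)+.5)/s-.5+o
S=ray('top',f([(185,42),(430,122),(292,552),(48,472)],4.7,[335,190]),.01)
m=np.array([(100,56),(100,-56),(-100,-56),(-100,56)])/1000
def fit(m,P):
    a=m-m.mean(0);b=P[:,:2]-P[:,:2].mean(0);h=(a.T@b);t=np.arctan2(h[0,1]-h[1,0],h[0,0]+h[1,1])
    c,s=np.cos(t),np.sin(t);R=np.array([[c,-s],[s,c]]);return P[:,:2].mean(0)-R@m.mean(0),t,(P[:,:2]-P[:,:2].mean(0)-a@R.T)*1e3
print(fit(m,S))
B=ray('top',f(np.array([(540,40),(712,73),(695,172),(520,135)])-[480,0],5,[208,280]),.03)
m=np.array([(20,35),(20,-35),(-20,-35),(-20,35)])/1000
print(fit(m,B))
H=ray('top',f(np.array([(551,94),(676,119)])-[480,0],5,[208,280]),.03);d=H[0]-H[1];print(H.mean(0),np.arctan2(-d[0],d[1]))
s=env.read_state();q=s['eef_rot'];from scipy.spatial.transform import Rotation as Ro
print(Ro.from_quat(q[[1,2,3,0]]).as_matrix().round(3))
print(ray('top',[(260,211),(409,294),(416,281),(461,296)],[.076,0,0,0]))
E
```

```text
(array([ 0.59578688, -0.15373286]), np.float64(-0.2924700481689292), array([[-2.40178685,  0.27458933],
       [-2.3320326 ,  1.04432545],
       [ 3.04905209,  0.70559944],
       [ 1.68476736, -2.02451422]]))
(array([0.49197214, 0.1427498 ]), np.float64(-0.16455111280187706), array([[-0.9953826 , -0.02283134],
       [-0.58626019,  0.96978147],
       [ 0.27800542, -0.47125282],
       [ 1.30363737, -0.4756973 ]]))
[0.49131505 0.14399655 0.03      ] -0.16849018854472847
[[ 0.913  0.408 -0.001]
 [ 0.408 -0.913  0.002]
 [ 0.    -0.002 -1.   ]]
[[ 0.66365567  0.0941462   0.076     ]
 [ 0.51325053 -0.20408727  0.        ]
 [ 0.53989257 -0.21802588  0.        ]
 [ 0.51223328 -0.30906781  0.        ]]
```

Careful with the scale: shifts go in units of 25 mm and turns go in units of 0.1 rad. That gives: -0.123 rad is -1.23.

```bash
cat >> h.py <<'E'
from scipy.spatial.transform import Rotation as Ro
def to(p,yaw,s=None):
    s=s or env.read_state(); R=Ro.from_quat(np.array(s['eef_rot'])[[1,2,3,0]]).as_matrix()
    y0=np.arctan2(R[1,0],R[0,0]); d=R.T@(np.array(p)-s['tool_pos'])
    c,si=np.cos(yaw),np.sin(yaw); Rt=np.array([[c,si,0],[si,-c,0],[0,0,-1]])
    print('turn',round((y0-yaw+np.pi)%(2*np.pi)-np.pi,4),'d(tool now)',d.round(4),'d(tool after turn)',(Rt.T@(np.array(p)-s['tool_pos'])).round(4),'tilt',R[:,2].round(4))
E
python3 jog.py '[[0.09, [0, 0, 0], -1.23], [0.09, [0, 0, 0], -1.23], [0.09, [0, 0, 0], -1.23], [0.09, [0, 0, 0], -1.23], [0.09, [0, 0, 0], -1.23], [0.09, [0, 0, 0], -1.23], [0.09, [0, 0, 0], -1.23], [0.09, [0, 0, 0], -1.23]]' 20
python3 jog.py '[[0.09, [1.6, 0.84, -0.2], 0], [0.09, [1.6, 0.84, -0.2], 0], [0.09, [1.6, 0.84, -0.2], 0], [0.09, [1.6, 0.84, -0.2], 0], [0.09, [1.6, 0.84, -0.2], 0], [0.09, [1.6, 0.84, -0.2], 0], [0.09, [1.6, 0.84, -0.2], 0], [0.09, [1.6, 0.84, -0.2], 0]]'
python3 - <<'E'
from h import *
to([0.5,-0.15,0.25],1.404)
c=cal('wrist');R=cv2.Rodrigues(c[2])[0];print(-R.T@c[3],R[2],c[0][0,0])
print(proj('wrist',[[.4996,-.1535+.0288,.01],[.596,-.154,.01],[.51,-.2,.0]]))
E
```

```text
t: 0.9
tool_pos: [0.2241, -0.5019, 0.2048]
eef_rot: [-0.001, 0.762, 0.648, 0.0]
wrist_force: [0.7, -0.2, 0.4]
width: 0.09
gripper_force: 0.0
t: 1.7
tool_pos: [0.4436, -0.2129, 0.2453]
eef_rot: [-0.0, 0.764, 0.646, -0.0]
wrist_force: [-0.0, -0.8, -0.0]
width: 0.09
gripper_force: 0.0
turn -0.0003 d(tool now) [ 0.0714  0.0451 -0.0048] d(tool after turn) [ 0.0713  0.0452 -0.0047] tilt [-5.e-04  2.e-04 -1.e+00]
[ 0.45580913 -0.13718724  0.42404897] [-0.0438355  -0.25954933 -0.96473447] 419.4046641729945
[[365.78217219 103.81150114]
 [468.37801031 118.94882105]
 [385.62069245 178.5834894 ]]
```

```bash

python3 jog.py '[[0.09, [1.08, 1.12, 0.8], 0], [0.09, [1.08, 1.12, 0.8], 0], [0.09, [1.08, 1.12, 0.8], 0], [0.09, [1.08, 1.12, 0.8], 0], [0.09, [0, 0, 0], 0], [0.09, [0, 0, 0], 0]]'
python3 - <<'E'
from h import *
import pickle
c=cal('wrist');pickle.dump(c,open('w1.pkl','wb'));cv2.imwrite('pics/w1.png',env.read_camera('wrist'))
E
```

```text
t: 2.3
tool_pos: [0.5709, -0.1262, 0.1639]
eef_rot: [-0.001, 0.763, 0.646, -0.001]
wrist_force: [0.5, -0.7, 0.2]
width: 0.0904
gripper_force: 0.0
```

View pics/w1.png

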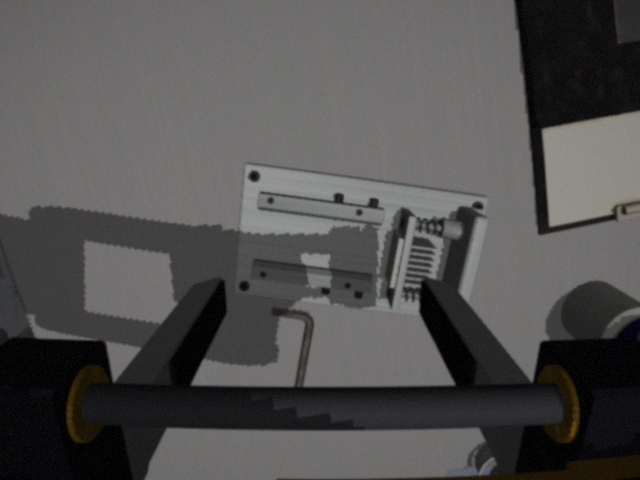

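The wrist view shows the stage plate with corners near (246,164), (488,196) and (236,290), and the fourth hidden behind a finger. The rails are at about (258..383, 192..222) and (252..375, 260..305). I'll enlarge it.

```bash
python3 - <<'E'
import cv2
a=cv2.imread('pics/w1.png')[155:320,228:495]
a=cv2.convertScaleAbs(a,alpha=1.4,beta=10)
cv2.imwrite('pics/c2.png',cv2.resize(a,None,fx=3,fy=3,interpolation=cv2.INTER_CUBIC))
E
```

```text
(no output)
```

View pics/c2.png

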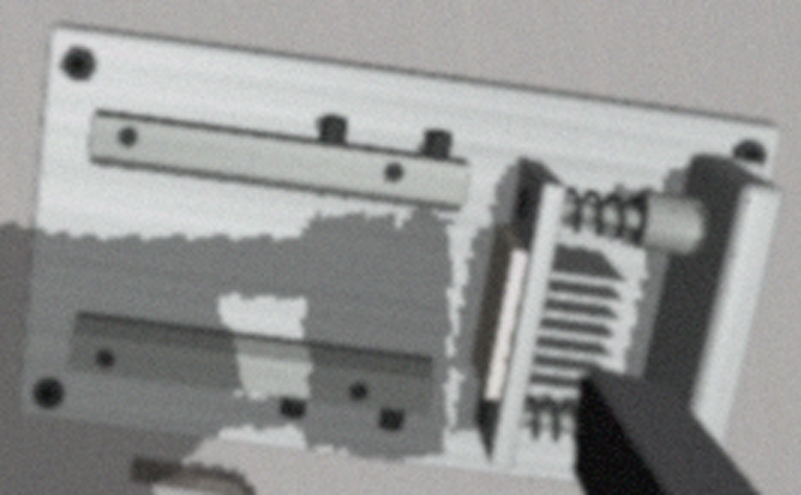

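```bash
cat > fs.py <<'E'
from h import *
from scipy.optimize import least_squares
import pickle
def fitstage(name,c,uv,M,x0=(.5958,-.1537,-.2925)):
    M=np.array(M)/1000.
    def W(p): co,s=np.cos(p[2]),np.sin(p[2]); return np.c_[p[0]+co*M[:,0]-s*M[:,1],p[1]+s*M[:,0]+co*M[:,1],M[:,2]]
    r=least_squares(lambda p:(proj(name,W(p),c)-uv).ravel(),x0,x_scale=[.01,.01,.01]); return r.x,r.fun.reshape(-1,2)
E
python3 - <<'E'
from fs import *
c=pickle.load(open('w1.pkl','rb'))
uv=np.array([(54,24),(778,124),(25,412),(95,110),(468,160),(75,315),(432,358),(78,63),(48,392)])
uv=(uv+.5)/3-.5+[228,155]
M=[(-100,56,10),(100,56,10),(-100,-56,10),(-85,35.5,20),(15,35.5,20),(-85,-21.5,10),(15,-21.5,10)]
p,e=fitstage('wrist',c,uv[:7],M);print(p,e.round(1))
p,e=fitstage('wrist',c,uv[:3],M[:3]);print(p,e.round(1))
p,e=fitstage('wrist',c,uv[3:7],M[3:]);print(p,e.round(1))
to([0.492,0.143,0.10],1.404)
E
```

```text
[ 0.59562317 -0.15144293 -0.29657262] [[-2.  -0.1]
 [ 3.1 -0. ]
 [-2.9  1.5]
 [-1.2  1.2]
 [ 1.5  1.1]
 [ 1.1 -1.9]
 [ 0.4 -1.3]]
[ 0.5961501  -0.15132992 -0.29612073] [[-1.4 -0.3]
 [ 3.7 -0.3]
 [-2.3  1.3]]
[ 0.59524409 -0.15153877 -0.29712785] [[-1.6  1.3]
 [ 1.1  1.3]
 [ 0.7 -1.7]
 [-0.1 -1.1]]
turn -0.0 d(tool now) [ 0.2532 -0.1226  0.0653] d(tool after turn) [ 0.2532 -0.1227  0.0654] tilt [-1.1e-03 -4.0e-04 -1.0e+00]
```

```bash

python3 jog.py '[[0.09, [1.68, -0.8, 0.4], 0], [0.09, [1.68, -0.8, 0.4], 0], [0.09, [1.68, -0.8, 0.4], 0], [0.09, [1.68, -0.8, 0.4], 0], [0.09, [1.68, -0.8, 0.4], 0], [0.09, [1.72, -0.88, 0.4], 0], [0.09, [0, 0, 0], 0], [0.09, [0, 0, 0], 0]]'
python3 - <<'E'
from h import *
to([0.492,0.143,0.013],1.404)
cv2.imwrite('pics/w2.png',env.read_camera('wrist'))
m=[(20,35,30),(20,-35,30),(-20,-35,30),(-20,35,30)]
print(proj('wrist',[[.492+(x*.986+y*.166)/1e3,.143+(-x*.166+y*.986)/1e3,.03] for x,y,_ in m]))
E
```

```text
t: 3.15
tool_pos: [0.4932, 0.1426, 0.1069]
eef_rot: [0.001, 0.763, 0.646, 0.001]
wrist_force: [-0.1, -0.5, -0.4]
width: 0.0899
gripper_force: 0.0
turn 0.0007 d(tool now) [ 0.0002 -0.0015  0.0939] d(tool after turn) [ 0.0002 -0.0012  0.0939] tilt [ 2.6e-03 -6.0e-04 -1.0e+00]
[[352.32087225 192.94765045]
 [350.43120869 298.38356601]
 [289.78590248 298.52110389]
 [287.28558728 193.06514584]]
```

View pics/w2.png

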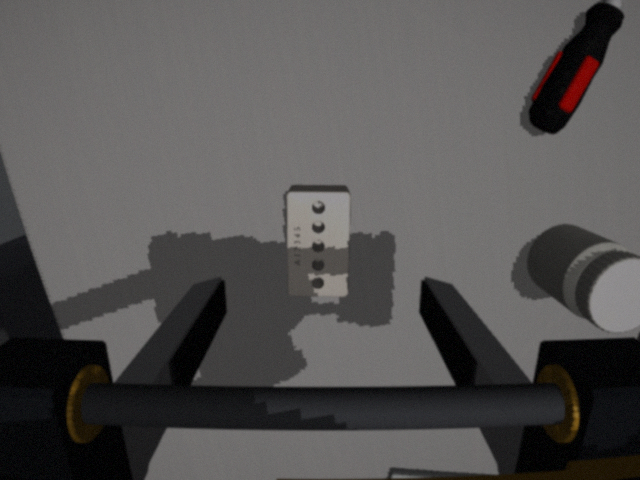

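The block is square in the wrist view with corners at about (288,192), (350,191), (348,296) and (289,296). These match the predictions, so I'll descend and grip.

```bash

python3 jog.py '[[0.09, [0, 0, 1.2], 0], [0.09, [0, -0.04, 1.2], 0], [0.09, [0, 0, 0.8], 0], [0.09, [0, 0, 0.4], 0], [0.09, [0, 0, 0.16], 0], [0.09, [0, 0, 0], 0], [0.07, [0, 0, 0], 0], [0.07, [0, 0, 0], 0]]' 20
python3 jog.py '[[0.05, [0, 0, 0], 0], [0.05, [0, 0, 0], 0], [0.05, [0, 0, 0], 0], [0.045, [0, 0, 0], 0], [0.03, [0, 0, 0], 0], [0.03, [0, 0, 0], 0], [0.03, [0, 0, 0], 0], [0.03, [0, 0, 0], 0]]' 20
python3 -c "
from h import *
s=env.read_state();print(s['tool_pos'],s['width'],s['gripper_force'],s['wrist_force']);to([0.492,0.143,0.08],1.404)"
```

```text
t: 4.0
tool_pos: [0.4933, 0.1432, 0.0129]
eef_rot: [0.001, 0.764, 0.646, 0.001]
wrist_force: [-0.1, 0.2, -0.0]
width: 0.0775
gripper_force: 0.0
t: 4.8
tool_pos: [0.4912, 0.1433, 0.0114]
eef_rot: [-0.001, 0.764, 0.646, -0.001]
wrist_force: [-4.5, 1.3, 3.9]
width: 0.0403
gripper_force: 20.0
[0.49118411 0.143302   0.01138522] 0.040300255915776316 19.994345605373383 [-4.45232233  1.31507702  3.86724058]
turn -0.0001 d(tool now) [-0.0002  0.0007 -0.0686] d(tool after turn) [-0.0002  0.0009 -0.0686] tilt [-2.2e-03  1.0e-04 -1.0e+00]
```

```bash

python3 jog.py '[[0.05, [0, 0, 0], 0], [0.05, [0, 0.08, -0.12], 0], [0.05, [0, 0, 0], 0], [0.03, [0, 0, 0], 0], [0.03, [0, 0, 0], 0], [0.03, [0, 0, 0], 0], [0.03, [0, 0, 0], 0], [0.03, [0, 0, 0], 0]]' 20
python3 -c "
from h import *
s=env.read_state();print(s['tool_pos'],s['width'],s['gripper_force'],s['wrist_force']);to([0.492,0.143,0.08],1.404)"
python3 jog.py '[[0.03, [0, 0, -0.4], 0], [0.03, [0, 0, -1.2], 0], [0.03, [0, 0, -1.6], 0], [0.03, [0, 0, -1.2], 0], [0.03, [0, 0, 0], 0], [0.03, [0, 0, 0], 0], [0.03, [0, 0, 0], 0]]'
python3 - <<'E'
from h import *
import pickle
s=env.read_state();print(s['tool_pos'],s['wrist_force'],s['qpos'].round(3));to([0.492,0.143,0.12],1.404)
pickle.dump((s,cal('wrist')),open('w3.pkl','wb'));cv2.imwrite('pics/w3.png',env.read_camera('wrist'))
p,a=np.array([.5953,-.1522]),-.296
x=np.array([np.cos(a),np.sin(a)])
L=p+x*(-.048); print(L); to([*L,.12],np.pi+a)
E
```

```text
t: 5.6
tool_pos: [0.4926, 0.1431, 0.0145]
eef_rot: [-0.001, 0.764, 0.646, -0.001]
wrist_force: [-4.4, 1.0, 5.2]
width: 0.04
gripper_force: 20.0
[0.49264515 0.14307184 0.01445817] 0.04001729419292461 19.99525398015976 [-4.43727233  0.96399482  5.20344113]
turn -0.0002 d(tool now) [-0.0002 -0.0008 -0.0655] d(tool after turn) [-0.0002 -0.0006 -0.0655] tilt [-3.4e-03  3.0e-04 -1.0e+00]
t: 6.3
tool_pos: [0.4927, 0.1424, 0.1217]
eef_rot: [-0.001, 0.764, 0.646, -0.002]
wrist_force: [1.0, 0.3, -3.0]
width: 0.04
gripper_force: 20.0
[0.49268597 0.1424343  0.1216566 ] [ 0.96121006  0.33851669 -3.03451872] [ 0.171  0.04   1.587 -0.     1.518  0.338]
turn -0.0003 d(tool now) [ 0.0004 -0.0008  0.0017] d(tool after turn) [ 0.0004 -0.0008  0.0017] tilt [-0.0044 -0.0011 -1.    ]
[ 0.54938748 -0.13819857]
turn -1.4419 d(tool now) [-0.2673  0.1027  0.0015] d(tool after turn) [-0.1363 -0.2519  0.0014] tilt [-0.0051 -0.0011 -1.    ]
```

View pics/w3.png

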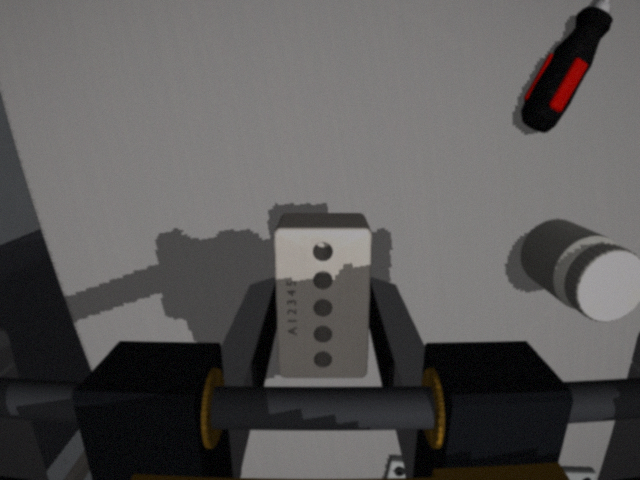

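The block is held square in the fingers, with its top corners at about (275,228), (371,228), (366,377) and (280,377). Next I'll turn it and carry it over the rails.

```bash

python3 jog.py '[[0.03, [0, 0, 0], -1.44], [0.03, [0, 0, 0], -1.44], [0.03, [0, 0, 0], -1.44], [0.03, [0, 0, 0], -1.44], [0.03, [0, 0, 0], -1.44], [0.03, [0, 0, 0], -1.44], [0.03, [0, 0, 0], -1.44], [0.03, [0, 0, 0], -1.44]]'
python3 jog.py '[[0.03, [0, 0, 0], -1.44], [0.03, [0, 0, 0], -1.46], [0.03, [-0.88, -1.68, 0], 0], [0.03, [-0.88, -1.68, 0], 0], [0.03, [-0.88, -1.68, 0], 0], [0.03, [-0.88, -1.68, 0], 0], [0.03, [-0.92, -1.68, 0], 0], [0.03, [-0.92, -1.68, 0], 0]]'
python3 jog.py '[[0.03, [0, 0, 0.8], 0], [0.03, [0, 0, 0.8], 0], [0.03, [0, 0, 0.6], 0], [0.03, [0, 0, 0], 0], [0.03, [0, 0, 0], 0], [0.03, [0, 0, 0], 0]]'
python3 - <<'E'
from h import *
import pickle
s,c=pickle.load(open('w3.pkl','rb'))
P=ray('wrist',[(275,228),(371,228),(366,377),(280,377)],s['tool_pos'][2]+.0155,c)
R=Ro.from_quat(np.array(s['eef_rot'])[[1,2,3,0]]).as_matrix();print('block top corners in tool',((P-s['tool_pos'])@R).round(4))
s=env.read_state();print(s['tool_pos'],s['wrist_force'],s['qpos'].round(3))
p,a=np.array([.5953,-.1522]),-.296
L=p+np.array([np.cos(a),np.sin(a)])*(-.048); to([*L,.06],np.pi+a)
pickle.dump((s,cal('wrist')),open('w4.pkl','wb'));cv2.imwrite('pics/w4.png',env.read_camera('wrist'))
E
```

```text
t: 7.15
tool_pos: [0.4929, 0.1426, 0.1219]
eef_rot: [-0.002, 0.286, 0.958, -0.001]
wrist_force: [-0.5, 0.3, -3.3]
width: 0.0394
gripper_force: 20.0
t: 7.95
tool_pos: [0.5479, -0.1388, 0.122]
eef_rot: [-0.002, 0.147, 0.989, 0.0]
wrist_force: [0.2, 0.3, -2.8]
width: 0.0397
gripper_force: 20.0
t: 8.55
tool_pos: [0.5497, -0.1371, 0.0705]
eef_rot: [0.001, 0.147, 0.989, -0.0]
wrist_force: [-0.1, -0.3, -3.4]
width: 0.0396
gripper_force: 20.0
block top corners in tool [[ 0.0364 -0.0197 -0.0155]
 [ 0.0365  0.0188 -0.0156]
 [-0.0324  0.0189 -0.0155]
 [-0.0325 -0.0197 -0.0154]]
[ 0.54967158 -0.13714927  0.07053664] [-0.0855521  -0.27588099 -3.40841487] [-0.345  0.186  1.531 -0.     1.422 -1.62 ]
turn 0.0009 d(tool now) [-0.     -0.0011  0.0105] d(tool after turn) [-0.     -0.0011  0.0105] tilt [ 1.9e-03 -8.0e-04 -1.0e+00]
```

View pics/w4.png

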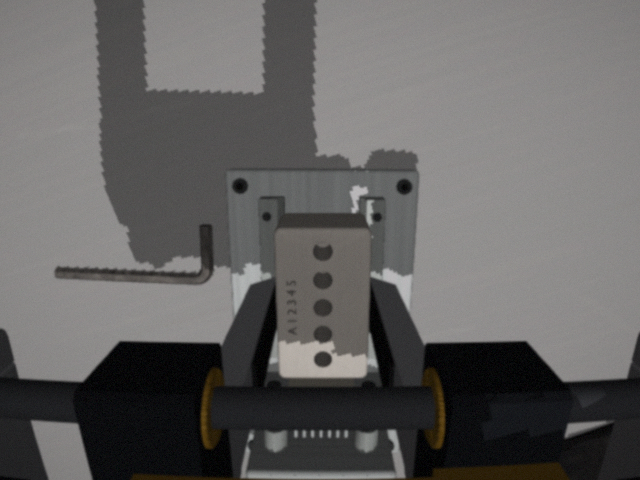

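The block hovers over the stage. The plate's open-end corners are at about (228,170) and (418,170), and the rail ends are near (272,198) and (372,198). Looks well aligned; I'll zoom in to measure.

```bash
python3 - <<'E'
import cv2
a=cv2.imread('pics/w4.png')[160:300,222:424]
cv2.imwrite('pics/c4.png',cv2.resize(cv2.convertScaleAbs(a,alpha=1.5),None,fx=3.9,fy=3.9,interpolation=cv2.INTER_CUBIC))
E
```

```text
(no output)
```

View pics/c4.png

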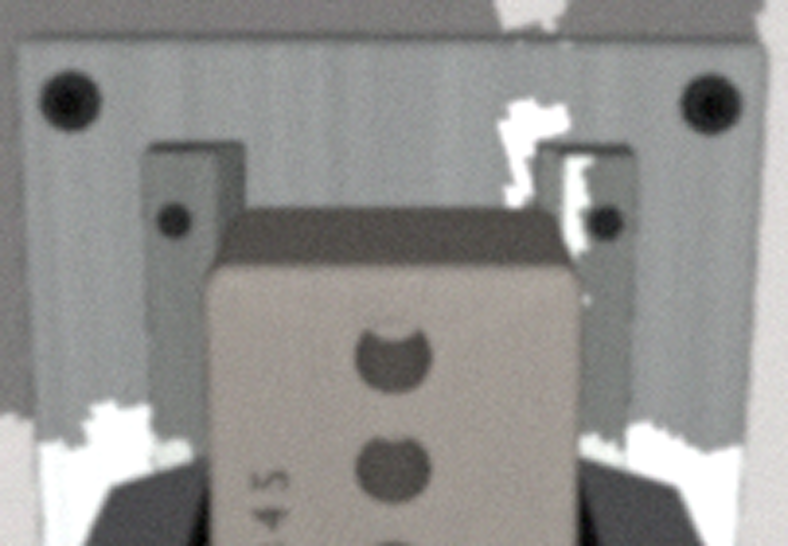

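```bash
python3 - <<'E'
from fs import *
s,c=pickle.load(open('w4.pkl','rb'))
f=lambda p:(np.array(p,float)+.5)/3.9-.5+[222,160]
R=Ro.from_quat(np.array(s['eef_rot'])[[1,2,3,0]]).as_matrix()
T=lambda P:((P-s['tool_pos'])@R).round(4)
uv=f([(18,42),(767,47),(71,101),(711,104),(245,143),(540,147),(174,220),(605,222)])
P=T(ray('wrist',uv,[.01]*6+[.02]*2,c));print(P,'\nmids',P.reshape(4,2,3).mean(1)[:,:2])
B=T(ray('wrist',f([(208,268),(580,268)]),s['tool_pos'][2]+.0155,c));print(B,B.mean(0))
p,e=fitstage('wrist',c,uv[:6:1][[0,1,4,5]],[(-100,-56,10),(-100,56,10),(-85,-21.5,10),(-85,21.5,10)]);print(p,e.round(1))
E
```

```text
[[ 0.0521 -0.0549  0.0604]
 [ 0.0513  0.0547  0.0604]
 [ 0.0433 -0.0475  0.0605]
 [ 0.0429  0.0468  0.0604]
 [ 0.037  -0.0219  0.0605]
 [ 0.0364  0.0217  0.0605]
 [ 0.0276 -0.0315  0.0505]
 [ 0.0273  0.0304  0.0505]] 
mids [[ 5.170e-02 -1.000e-04]
 [ 4.310e-02 -3.500e-04]
 [ 3.670e-02 -1.000e-04]
 [ 2.745e-02 -5.500e-04]]
[[ 0.0368 -0.0191 -0.0156]
 [ 0.0368  0.0192 -0.0156]] [ 3.68e-02  5.00e-05 -1.56e-02]
[ 0.59578854 -0.15200855 -0.30258589] [[-2.  -0. ]
 [ 2.2  0.1]
 [ 0.5  0.3]
 [-0.6 -0.2]]
```

```bash

python3 jog.py '[[0.03, [0, -0.02, 0.4], 0.06], [0.03, [0, 0, 0.6], 0], [0.03, [0, 0, 0.32], 0], [0.03, [0, 0, 0.12], 0], [0.03, [0, 0, 0.08], 0], [0.03, [0, 0, 0.04], 0], [0.03, [0, 0, 0], 0], [0.03, [0, 0, 0], 0]]'
python3 -c "
from h import *
s=env.read_state();print(s['tool_pos'],s['wrist_force'],s['ft_torque'].round(2))"
```

```text
t: 9.4
tool_pos: [0.5491, -0.1379, 0.031]
eef_rot: [0.001, 0.15, 0.989, -0.0]
wrist_force: [0.2, -0.5, -2.8]
width: 0.0399
gripper_force: 20.0
[ 0.5491074  -0.13790958  0.0309763 ] [ 0.18054833 -0.47932709 -2.79358797] [-0.02 -0.16  0.03]
```

Block is still free, about 6 mm above the bed and already inside the chamfers' zone. Continuing slowly.

```bash

python3 jog.py '[[0.03, [0, 0, 0.06], 0], [0.03, [0, 0, 0.06], 0], [0.03, [0, 0, 0.04], 0], [0.03, [0, 0, 0.04], 0], [0.03, [0, 0, 0.02], 0], [0.03, [0, 0, 0], 0], [0.03, [0, 0, 0], 0]]'
python3 -c "
from h import *
s=env.read_state();print(s['tool_pos'],s['wrist_force'],s['ft_torque'].round(2))"
```

```text
t: 10.1
tool_pos: [0.5488, -0.1378, 0.025]
eef_rot: [0.0, 0.15, 0.989, -0.0]
wrist_force: [-0.4, -0.5, -2.5]
width: 0.04
gripper_force: 20.0
[ 0.54875594 -0.13778698  0.02499744] [-0.42738953 -0.50721914 -2.50322514] [ 0.03 -0.09  0.01]
```

```bash

python3 jog.py '[[0.03, [0, 0, 0.02], 0], [0.03, [0, 0, 0.02], 0], [0.03, [0, 0, 0], 0], [0.03, [0, 0, 0], 0]]'
python3 jog.py '[[0.03, [0, 0, 0.02], 0], [0.03, [0, 0, 0], 0], [0.03, [0, 0, 0], 0]]'

```

```text
t: 10.5
tool_pos: [0.5489, -0.1378, 0.0245]
eef_rot: [0.0, 0.15, 0.989, -0.0]
wrist_force: [-0.8, 1.3, 1.3]
width: 0.0395
gripper_force: 20.0
t: 10.8
tool_pos: [0.5489, -0.1378, 0.0245]
eef_rot: [0.0, 0.15, 0.989, -0.0]
wrist_force: [-3.4, -0.0, 6.0]
width: 0.0398
gripper_force: 20.0
```

```bash
cat > st.py <<'E'
from h import *
a=-.300; s=env.read_state(); c,si=np.cos(a),np.sin(a); f=s['wrist_force']; R=Ro.from_quat(np.array(s['eef_rot'])[[1,2,3,0]]).as_matrix()
d=np.array(s['tool_pos'])-[.5489,-.1378,.0245]
print('t',s['t'],'moved along/across/up mm',(1e3*np.array([d[0]*c+d[1]*si,-d[0]*si+d[1]*c,d[2]])).round(2),'F along/across/up',np.round([f[0]*c+f[1]*si,-f[0]*si+f[1]*c,f[2]],2),'yaw',np.arctan2(-R[1,0],-R[0,0]).round(4),'tilt',R[:2,2].round(4),s['ft_torque'].round(2),'grip',s['gripper_force'])
E
python3 jog.py '[[0.03, [0, 0, -0.02], 0], [0.03, [-0.08, 0, 0], 0], [0.03, [-0.08, 0, 0], 0], [0.03, [0, 0, 0], 0]]'; python3 st.py
python3 jog.py '[[0.03, [-0.16, 0, 0], 0], [0.03, [-0.16, 0, 0], 0], [0.03, [-0.16, 0, 0], 0], [0.03, [0, 0, 0], 0]]'; python3 st.py
```

```text
t: 11.2
tool_pos: [0.5514, -0.1385, 0.0245]
eef_rot: [-0.002, 0.15, 0.989, 0.0]
wrist_force: [-5.5, 2.8, 7.7]
width: 0.0399
gripper_force: 20.0
t 11.2 moved along/across/up mm [2.59 0.03 0.01] F along/across/up [-6.12  1.    7.71] yaw -0.3019 tilt [-0.003   0.0009] [ 0.33  1.09 -0.1 ] grip 19.99948740005493
t: 11.6
tool_pos: [0.5634, -0.1422, 0.0246]
eef_rot: [-0.001, 0.15, 0.989, 0.0]
wrist_force: [-4.9, 1.6, 6.8]
width: 0.0398
gripper_force: 20.0
t 11.6 moved along/across/up mm [15.15  0.06  0.06] F along/across/up [-5.13  0.07  6.78] yaw -0.3019 tilt [-0.0019  0.0007] [ 0.32  0.82 -0.11] grip 19.998575448989868
```

```bash

python3 jog.py '[[0.03, [-0.16, 0, -0.02], 0], [0.03, [-0.16, 0, 0], 0], [0.03, [-0.16, 0, 0], 0], [0.03, [-0.16, 0, 0], 0], [0.03, [-0.08, 0, 0], 0], [0.03, [0, 0, 0], 0], [0.03, [0, 0, 0], 0]]'; python3 st.py
```

```text
t: 12.3
tool_pos: [0.5806, -0.1476, 0.0246]
eef_rot: [-0.001, 0.15, 0.989, 0.0]
wrist_force: [-4.2, 1.5, 4.8]
width: 0.0397
gripper_force: 20.0
t 12.3 moved along/across/up mm [33.18 -0.    0.06] F along/across/up [-4.5   0.21  4.8 ] yaw -0.3018 tilt [-0.0017  0.0005] [ 0.23  0.74 -0.07] grip 19.99779313802719
```

```bash

python3 jog.py '[[0.03, [-0.08, 0, -0.012], 0], [0.03, [-0.04, 0, 0], 0], [0.03, [-0.04, 0, 0], 0], [0.03, [0, 0, 0], 0], [0.03, [0, 0, 0], 0]]' >/dev/null; python3 st.py
python3 jog.py '[[0.03, [-0.04, 0, 0], 0], [0.03, [-0.04, 0, 0], 0], [0.03, [0, 0, 0], 0], [0.03, [0, 0, 0], 0]]' >/dev/null; python3 st.py
python3 jog.py '[[0.03, [-0.04, 0, 0], 0], [0.03, [-0.04, 0, 0], 0], [0.03, [0, 0, 0], 0], [0.03, [0, 0, 0], 0]]' >/dev/null; python3 st.py
python3 jog.py '[[0.03, [-0.04, 0, 0], 0], [0.03, [-0.04, 0, 0], 0], [0.03, [0, 0, 0], 0], [0.03, [0, 0, 0], 0]]' >/dev/null; python3 st.py
```

```text
t 12.8 moved along/across/up mm [37.78 -0.09  0.05] F along/across/up [-4.   -0.33  3.11] yaw -0.3018 tilt [-0.0002  0.    ] [ 0.17  0.55 -0.02] grip 19.99592810869217
t 13.2 moved along/across/up mm [40.18 -0.16  0.06] F along/across/up [-3.24 -0.23  0.29] yaw -0.3018 tilt [ 0.0006 -0.0003] [ 0.09  0.25 -0.01] grip 19.994487762451172
t 13.6 moved along/across/up mm [41.68 -0.14  0.07] F along/across/up [-2.55 -0.31  0.74] yaw -0.3018 tilt [-0.0004 -0.    ] [ 0.18  0.47 -0.06] grip 19.994361698627472
t 14.0 moved along/across/up mm [43.47 -0.14  0.09] F along/across/up [-5.68  0.7   0.7 ] yaw -0.3018 tilt [-0.0009  0.0001] [ 0.22  0.76 -0.05] grip 19.994641542434692
```

```bash

for i in 1; do python3 jog.py '[[0.03, [-0.04, 0, 0], 0], [0.03, [-0.04, 0, 0], 0], [0.03, [-0.04, 0, 0], 0], [0.03, [0, 0, 0], 0], [0.03, [0, 0, 0], 0]]' >/dev/null; python3 st.py; done
python3 jog.py '[[0.03, [-0.04, 0, 0], 0], [0.03, [-0.04, 0, 0], 0], [0.03, [-0.04, 0, 0], 0], [0.03, [0, 0, 0], 0], [0.03, [0, 0, 0], 0]]' >/dev/null; python3 st.py
python3 jog.py '[[0.03, [-0.04, 0, 0], 0], [0.03, [0, 0, 0], 0], [0.03, [0, 0, 0], 0]]' >/dev/null; python3 st.py
```

```text
t 14.5 moved along/across/up mm [45.85 -0.15  0.09] F along/across/up [-6.97 -0.19  1.88] yaw -0.3017 tilt [-0.0022  0.0005] [0.25 1.04 0.02] grip 19.995822608470917
t 15.0 moved along/across/up mm [48.05 -0.16  0.08] F along/across/up [-8.03 -0.42  2.84] yaw -0.3016 tilt [-0.004  0.001] [0.35 1.35 0.02] grip 19.997215569019318
t 15.3 moved along/across/up mm [48.78 -0.16  0.08] F along/across/up [-9.67 -0.36  2.74] yaw -0.3016 tilt [-0.0046  0.0011] [ 0.39  1.46 -0.01] grip 19.997834265232086
```

```bash

python3 jog.py '[[0.03, [0, 0, 0], 0], [0.03, [-0.04, 0, 0], 0], [0.03, [-0.04, 0, 0], 0], [0.03, [-0.04, 0, 0], 0], [0.03, [0, 0, 0], 0], [0.03, [0, 0, 0], 0]]' 25 >/dev/null; python3 st.py
python3 jog.py '[[0.03, [-0.04, 0, 0], 0], [0.03, [-0.04, 0, -0.008], 0], [0.03, [0, 0, 0], 0], [0.03, [0, 0, 0], 0], [0.03, [0, 0, 0], 0]]' >/dev/null; python3 st.py
python3 -c "
from h import *
import pickle
s=env.read_state();pickle.dump((s,cal('wrist')),open('w5.pkl','wb'))
a=env.read_camera('wrist')
b=env.read_camera('scene');o=np.hstack([cv2.resize(a,(400,300)),cv2.resize(b[180:300,290:450],(400,300),interpolation=cv2.INTER_CUBIC)])
cv2.imwrite('pics/w5full.png',a)
cv2.imwrite('pics/w5.png',o)"
```

```text
t 15.9 moved along/across/up mm [50.99 -0.19  0.07] F along/across/up [-10.56   0.05   5.25] yaw -0.3016 tilt [-0.0063  0.0016] [0.53 1.78 0.01] grip 24.999429881572723
t 16.4 moved along/across/up mm [52.49 -0.16  0.06] F along/across/up [-12.39   0.23   6.21] yaw -0.3016 tilt [-0.0074  0.002 ] [0.47 1.95 0.06] grip 24.99960869550705
```

View pics/w5.png

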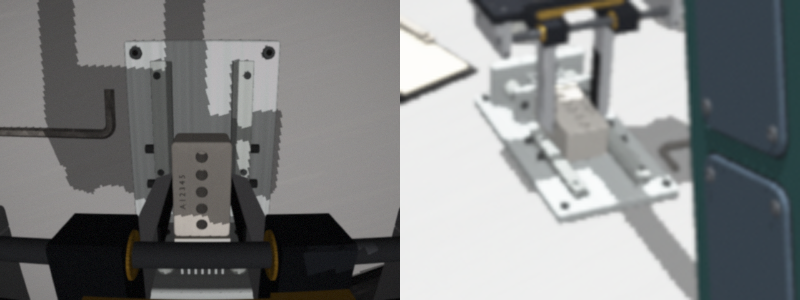

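The block sits between the rails, against the tile and flat. I'll check numerically for slip in the fingers by comparing the block's rear edges with the pre-slide picture, then check that it's steady.

```bash
python3 -c "
import cv2,numpy as np
for n in ('w4','w5full'):
    g=cv2.cvtColor(cv2.imread(f'pics/{n}.png'),6)[195:260,295:312].mean(1); d=np.diff(cv2.GaussianBlur(g,(1,3),0).ravel()); i=np.argsort(-abs(d))[:8]; print(n,[(int(k)+195,round(float(d[k]),1)) for k in sorted(i)])
"
python3 jog.py '[[0.03, [-0.02, 0, -0.012], 0], [0.03, [0, 0, 0], 0], [0.03, [0, 0, 0], 0], [0.03, [0, 0, 0], 0], [0.03, [0, 0, 0], 0], [0.03, [0, 0, 0], 0], [0.03, [0, 0, 0], 0], [0.03, [0, 0, 0], 0]]'; python3 st.py
```

```text
w4 [(211, -10.9), (212, -15.7), (213, -11.7), (214, -4.4), (226, 9.6), (227, 13.3), (228, 11.8), (229, 7.4)]
w5full [(211, -11.4), (212, -16.0), (213, -11.7), (225, 6.9), (226, 11.9), (227, 13.3), (228, 10.1), (229, 5.8)]
t: 17.3
tool_pos: [0.5993, -0.1535, 0.0246]
eef_rot: [-0.004, 0.15, 0.989, 0.0]
wrist_force: [-12.1, 3.4, 4.4]
width: 0.0401
gripper_force: 25.0
t 17.3 moved along/across/up mm [52.75 -0.15  0.07] F along/across/up [-12.53  -0.31   4.37] yaw -0.3016 tilt [-0.008   0.0022] [0.51 1.94 0.  ] grip 24.999315440654755
```

No slip. Both estimates, start position plus distance moved and push force minus friction, give about 12 mm of travel and about 10 N. I'll hold a moment to confirm it's steady, then hand in.

```bash
python3 jog.py '[[0.03, [0, 0, 0], 0], [0.03, [0, 0, 0], 0], [0.03, [0, 0, 0], 0], [0.03, [0, 0, 0], 0], [0.03, [0, 0, 0], 0]]' >/dev/null; python3 st.py; python3 -c "
from cell import env
print(env.job_done())"
```

```text
t 17.8 moved along/across/up mm [52.78 -0.18  0.1 ] F along/across/up [-12.44  -0.39   5.12] yaw -0.3016 tilt [-0.008   0.0021] [0.52 1.88 0.02] grip 24.999260902404785
the job is handed in; nothing more can be done
None
```

I handed the job in at 17.8 s with the robot still holding the block at 25 N per finger, flat between the rails and pressed on the ceramic with an estimated 10 N (about 12 mm of cooler travel); no verdict was returned.

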